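# Put the test arbor back in its case and close the lid

### The job

The spindle test arbor on the V-blocks has been checked: put it back in its open case, bar down in both V-saddles and its flange and shank in the long end bay, then lower the hinged lid over it until it is fully closed. Set the arbor down rather than dropping it, do not let the lid slam, and leave the tool holders, loupe and wrench where they are.

Things in the scene. Friction and masses are not known exactly. Their poses are not given: they have to be found in the camera images.
- arbor: loose ground-steel test arbor, 202 mm long, 0.8 kg, lying level in two V-blocks. Origin on its axis, 5 mm from its balance point; x along the axis: shank 31 dia x = -98 to -70, flange 46 dia -70 to -56, plain bar 24 dia -56 to its free end at +104. It may roll about x. Between the supports the bar is clear for fingers from x = -30 to +55, on the V-blocks and in the case alike
- arbor_tip (a point): centre of the free end of the arbor's bar, at +104 mm along the arbor's x
- stand: fixed black granite plate 210 x 130 x 30 mm (x, y, z) with two steel V-blocks, each 16 along x, 54 across, tops 70 above the table, centred at x = -42 and +68. Origin under the plate's centre, x along its length. The arbor rests there along x, its axis 69 above the table
- case: fixed dark-grey clamshell case, 230 (x) x 152 (y) mm, base walls 48 high, 5 thick, floor 5 thick; hinge along its +y side, latches at -y. Origin under its centre, z up. Inside, two white V-saddles (12 along x, 54 across, tops 37 above the table) at x = -46 and +66 leave a 58 mm end bay at -x for flange and shank, and a 38 mm one at +x. Inner width 142
- seat (a point): in the case, at case x = -2, y = 0, z = 36: where the arbor's origin belongs when it lies in the saddles, arbor x along case x (end play 6 mm towards +x until the flange meets the saddle, 10 mm towards -x until the shank meets the wall). Same axes as the case
- hinge (a point): middle of the lid's hinge line, at y = +76, z = 48 mm of the case; the line runs along the case's x
- lid (a joint): lid angle, rad: 0 closed, 1.57 upright, stop 2.65; starts open at 2.3 to 2.6, leaning back past the hinge. A stiff friction hinge (0.4 N m; lid 0.3 kg) holds it where it is left: push all the way, 3 to 8 N near its edge. No handle: a flat shell 230 x 152 x 24 mm, hollow side down when closed, its top then at 72. Two pads inside just clear a seated bar: it will not close on a badly laid one
- lid_edge (a point): middle of the outer edge of the lid's free (front) side: 152 mm from the hinge line along the lid and 24 out on the lid's outer side; closed, it lies at y = -76, z = 72 of the case. Its axes turn with the lid: z is the outward normal of the outer face, -y points from hinge to edge
- holder0: loose bystander: steel tool holder standing upright, 70 mm high, 51 across its flange; origin under its centre
- holder1: loose bystander: steel tool holder standing upright, 70 mm high, 51 across its flange; origin under its centre
- holder2: loose bystander: steel tool holder standing upright, 70 mm high, 51 across its flange; origin under its centre
- loupe: loose bystander: folding steel loupe lying flat, about 77 x 38 x 12 mm; origin under its middle
- wrench: loose bystander: open-end wrench lying flat, 160 mm long; origin under its middle

How it is judged:
By the outcome, as a careful person would: the job done as asked, in the order asked, and still so for the second after the job is handed in, with the robot touching nothing.
It also fails if it takes over 64 s, if anything falls off the work surface, if the arm or the gripper's body presses on something with over 40 N, if the wrist force passes 120 N, or if a joint passes its speed limit or range.

### The arm

A 6-joint arm with a two-finger parallel gripper is mounted at the origin on the work surface. World frame = base frame: x ahead of the robot, y to its left, z up, the work surface at z = 0. Lengths are in m, angles in rad, forces in N, time in s.
With the tool pointing down it reaches from about 0.425 to 0.95 m from the base axis. Payload 14.7 kg.
Tool frame: the origin (TCP) lies midway between the tips of the shut fingers; the grasp point (between the pads) lies 19 mm behind it; z points along the fingers, y is the line along which they close (so a half turn about z gives the same grasp; the last joint's range is limited). The gripper opens to 85 mm and grips with 20 to 120 N. Pads are 22 mm wide; open, the fingers measure 114 mm over their backs; the gripper's body (76 mm by 85 mm) begins 54 mm behind the grasp point. The pads swing forward as they close: fully open they stand 13 mm farther back than shut.
Start: joints at [1.227, 0.48, 1.596, -0, 1.065, -0.047], TCP at [0.19, 0.622, 0.231] pointing down, gripper open.
Joint ranges: [-2.75, 2.75], [-0.82, 2.05], [0.23, 2.67], [-1.56, 4.7], [0.09, 2.69], [-2.92, 2.92]. Speed limits (rad/s): [1.89, 1.89, 2.39, 3.01, 3.01, 3.01].

### API

Orientations are given as a 3x3 rotation matrix whose columns are the frame's x, y, z axes.
In Python, from station import sensors, eyes, env gives the robot as it stands.
- The arm moves only by the tool send_rows, never from a script. Its argument "steps" is a list of rows, each a list of 5 numbers: the opening, from -1 (shut) to 1 (fully open), then the shift along the world's x, y, z normalised to -1 to 1, where 1 is 120 mm, then the turn about the world's z normalised to -1 to 1, where 1 is 180 degrees. In form: [[fingers, dx, dy, dz, turn], ...]. A call has 1 to 20 rows; each row is the pose to reach, as a shift and turn from the pose commanded when the call began, turning the shorter way round; what a row does not reach only later rows make up. A row lasts 1/8 s, in which the tool goes at most 62.5 mm and 10.7 degrees, less where a joint would pass 70% of its speed; a pose out of reach is approached as far as the arm can. A call with a number of a shift or a turn outside -1 to 1 is refused whole. A call with a gripper value outside its range is refused whole. The fingers move at their own pace and stop on an object; the grip force is fixed at half the most. Time passes only in rows, so rows that repeat a pose let the fingers close. It gives the time, the measured TCP pose, the force, the opening and the grip force at its end, in the units of the state.
- sensors.observe(): the state, without advancing time (a new reading comes with each control period).
- eyes.grab_frame(name): name is "side" or "top"; returns a dict with "img" (384x512x3 uint8, blue, green, red), "camera_matrix" (3x3 intrinsics, pixels), "rvec" (rotation vector, rad) and "tvec" (3), from world to camera coordinates, as OpenCV has them. Camera axes: x right, y down, z forward; pixel columns grow to the right and rows downward; lengths in m; the calibration is good to about 2 mm. A picture is of the moment at which its call begins. There is no depth.
- env.sign_off(): hands the job in; it is judged then, once.
The state is a dict: "t": time; "joints": joint angles; "qd": joint speeds; "tau": joint torques, N m; "ee_pos": TCP position; "orientation": TCP orientation; "contact_force": force on the tool from outside, world axes, zero at the start; "wrist_torque": the same for the moment, N m; "finger_gap": finger opening in m; "grasp_force": force on a finger pad.
Only numpy, scipy, OpenCV 4.12 (cv2) and the standard library are available. Lean on these libraries where they do the work, as an engineer would, in place of code of your own. Each camera call takes 0.05 s, during which the arm holds its last target. There are 200 camera calls.

## Working session

There is one attempt and no reset: what is moved stays moved. The work goes in short steps, Python scripts to look and compute and a tool call to move; the robot and the scene stay as the last step left them, time stands still between calls to the robot, and variables do not carry over. Pictures are saved under pics/ and viewed, at most 10 in all, crops included, and the job is handed in when it is done.

Besides the shell and the picture viewer there is one more tool, called after "Call:" as name(argument=value, ...), one argument or row to a line, values as JSON. send_rows: Moves the arm, as the interface text tells. Scaled input: -1 to 1 covers 120 mm each way for a shift and 180 degrees each way for a turn. Its arguments: {"type":"object","properties":{"steps":{"type":"array","items":{"type":"array","items":{"type":"number","minimum":-1,"maximum":1}}}},"required":["steps"]}

```bash
mkdir -p pics
cat > h.py <<'E'
import numpy as np, cv2
from station import sensors, eyes, env
def grab(n,fn=None):
    f=eyes.grab_frame(n)
    if fn: cv2.imwrite(fn,f["img"])
    return f
def ray(f,u,v):
    R,_=cv2.Rodrigues(np.array(f["rvec"],float)); t=np.array(f["tvec"],float).reshape(3)
    K=np.array(f["camera_matrix"],float)
    d=R.T@np.linalg.solve(K,[u,v,1]); return -R.T@t,d
def atz(f,u,v,z):
    c,d=ray(f,u,v); return c+d*(z-c[2])/d[2]
def proj(f,P):
    return cv2.projectPoints(np.array(P,float).reshape(-1,3),np.array(f["rvec"],float),np.array(f["tvec"],float),np.array(f["camera_matrix"],float),None)[0].reshape(-1,2)
E
python3 - <<'E'
from h import *
import pickle
d={}
for n in("top","side"):
    f=grab(n); d[n]=f
    cv2.imwrite(f"pics/{n}0.png",cv2.resize(f["img"],(800,600),interpolation=cv2.INTER_CUBIC))
    print(n,ray(f,256,192))
pickle.dump(d,open("f0.pkl","wb"))
print(sensors.observe())
E
```

```text
top (array([ 0.47367286, -0.00463716,  1.36663282]), array([ 1.12934873e-01,  9.48232744e-04, -9.93614626e-01]))
side (array([ 0.08887833, -0.93758609,  0.86219878]), array([ 0.38300119,  0.70665031, -0.59497453]))
{'t': 0.1, 'joints': array([ 1.22741921e+00,  4.80740623e-01,  1.59677886e+00,  1.81011349e-05,
        1.06510731e+00, -4.65826873e-02]), 'qd': array([ 0.00164076, -0.00113215, -0.00149249,  0.00032295, -0.0024742 ,
        0.00147203]), 'tau': array([ 5.05391763e-04, -9.52248573e+01, -4.31035423e+01, -1.89136581e-04,
        5.35277417e-03,  3.49913080e-05]), 'ee_pos': array([0.1899422 , 0.6212626 , 0.23076699]), 'orientation': array([[-9.56276312e-01,  2.92464499e-01, -3.63073741e-04],
       [ 2.92464717e-01,  9.56275824e-01, -9.68437903e-04],
       [ 6.39649351e-05, -1.03228049e-03, -9.99999465e-01]]), 'contact_force': array([ 0.11839211,  0.1386176 , -0.46670607]), 'wrist_torque': array([ 0.00853905,  0.03629634, -0.01753591]), 'grasp_force': 0.0, 'finger_gap': 0.08518566133832854}
```

View pics/top0.png

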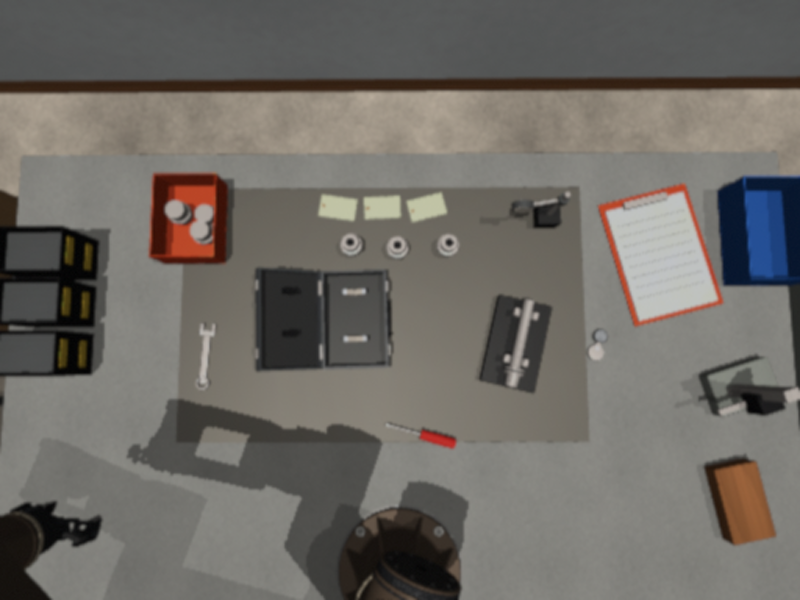

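View pics/side0.png

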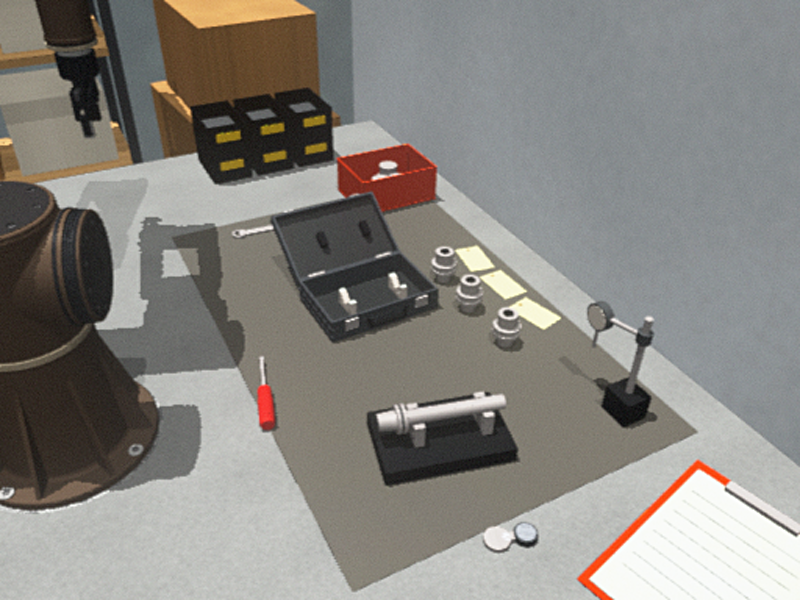

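Top view: the case is left of centre, with its open lid leaning to the left (+y). The arbor lies on the stand at right, flange near (515,378) and tip near (527,300). I'll enlarge crops to measure.

Run:
```python
from h import *
import pickle
d=pickle.load(open("f0.pkl","rb"))
t=d["top"]["img"]; s=d["side"]["img"]
def crop(im,x0,y0,w,h,k): return cv2.resize(im[y0:y0+h,x0:x0+w],None,fx=k,fy=k,interpolation=cv2.INTER_CUBIC)
A=crop(t,155,165,100,75,8); B=crop(t,300,180,60,75,8)
cv2.imwrite("pics/caset.png",A)
C=np.zeros((600,800,3),np.uint8)
b=crop(t,300,182,60,75,6); c=crop(s,230,240,110,75,4) 
C[:450,:360]=b; C[:300,360:800]=c
cv2.imwrite("pics/stand.png",C)
```

```text
(no output)
```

View pics/caset.png

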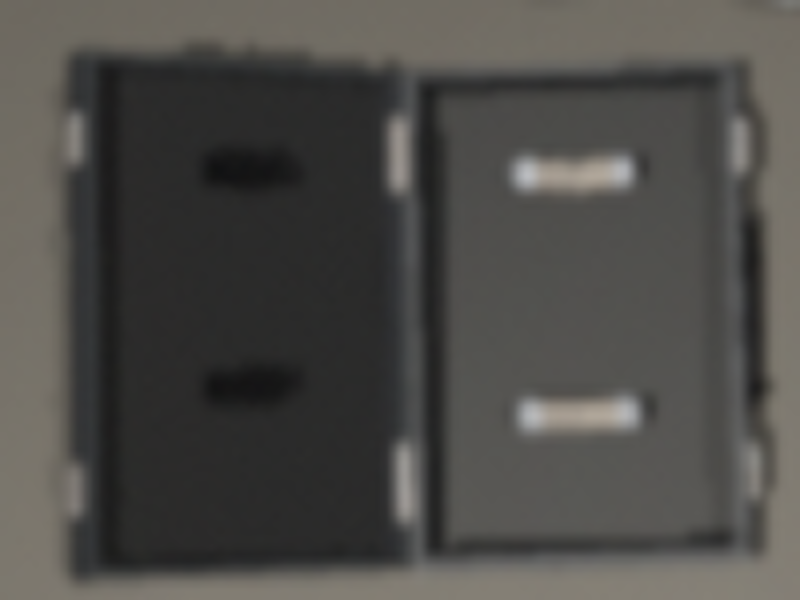

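View pics/stand.png

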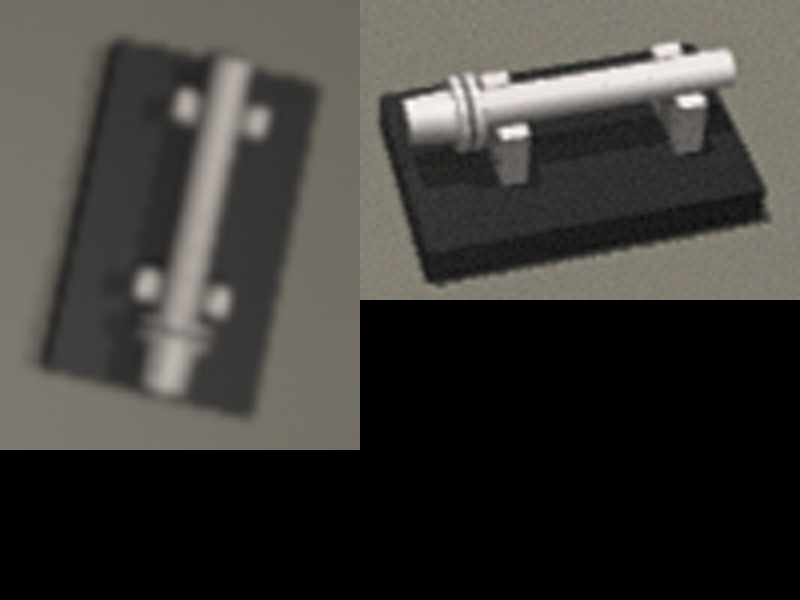

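Run:
```python
from h import *
import pickle
from scipy.optimize import least_squares as LS
d=pickle.load(open("f0.pkl","rb")); T,S=d["top"],d["side"]
def un(p,off,k): return (np.array(p,float)+.5)/k-.5+np.array(off)
ct=lambda p: un(p,(155,165),8); st=lambda p: un(p,(300,182),6)
ss=lambda p: un((p[0]-360,p[1]),(230,240),4); s0=lambda p: un(p,(0,0),1.5625)
def pose(p,P):
    c,s=np.cos(p[2]),np.sin(p[2]); P=np.array(P,float)/1000
    return np.c_[p[0]+c*P[:,0]-s*P[:,1],p[1]+s*P[:,0]+c*P[:,1],P[:,2]]
# case base
cp=[((762,552),(-115,-76,48)),((745,62),(115,-76,48)),((575,173),(66,0,37)),((580,414),(-46,0,37)),((515,173),(66,27,37)),((635,173),(66,-27,37)),((520,415),(-46,27,37)),((640,413),(-46,-27,37))]
im=np.array([ct(a) for a,_ in cp]); P=[b for _,b in cp]
r=LS(lambda p:(proj(T,pose(p,P))-im).ravel(),[.7,.1,0]); c=r.x
print("case",c,np.degrees(c[2]),"\n",r.fun.reshape(-1,2).round(2))
sp=[((347,290),(-46,27,37)),((347,311),(-46,-27,37)),((393,275),(66,27,37)),((404,293),(66,-27,37)),((335,338),(-115,-76,48)),((437,300),(115,-76,48))]
print("side check", (proj(S,pose(c,[b for _,b in sp]))*1.5625).round(0).tolist(),[a for a,_ in sp])
def lidp(th,a): # a: x, along, out
    x,l,o=a; return (x,76-l*np.cos(th)+o*np.sin(th),48+l*np.sin(th)+o*np.cos(th))
L=[(T,ct((72,578)),(-115,152,24)),(T,ct((72,52)),(115,152,24)),(S,s0((273,215)),(-115,152,0)),(S,s0((374,195)),(115,152,0))]
r=LS(lambda th:np.concatenate([(proj(f,pose(c,[lidp(th[0],a)]))[0]-m) for f,m,a in L]),[2.4])
print("lid",r.x,r.fun.round(1))
# arbor
ap=[(T,st((232,58)),(104,0,72)),(T,st((165,392)),(-98,0,72)),(S,ss((727,67)),(104,0,69)),(S,ss((414,120)),(-98,0,69))]
bp=[(T,st((187,107)),(68,22,70)),(T,st((257,123)),(68,-22,70)),(T,st((147,285)),(-42,22,70)),(T,st((218,303)),(-42,-22,70))]
for q in (ap,bp):
    r=LS(lambda p:np.concatenate([(proj(f,pose(p,[a]))[0]-m) for f,m,a in q]),[.65,-.2,-.2]); print("arbor/stand",r.x,np.degrees(r.x[2]),r.fun.round(1))
a=r.x; sb=[(-105,-65,30),(105,-65,30),(105,65,30),(-105,65,30)]
print(((proj(T,pose(a,sb))-[300,182])*6).round(0).tolist())
for nm,pt in (("h0",(350,243)),("h1",(397,245)),("h2",(448,243))): print(nm,atz(T,*s0(pt),.07))
print("loupe",atz(T,*s0((598,345)),.01),"wrench",atz(T,*s0((205,355)),.005))
```

```text
case [0.58122744 0.10317561 0.03327695] 1.9066287404084714 
 [[-1.07  0.85]
 [-1.06 -0.48]
 [ 0.26 -0.09]
 [ 0.46 -0.04]
 [ 0.49  0.17]
 [ 0.02 -0.35]
 [ 0.62  0.1 ]
 [ 0.29 -0.18]]
side check [[341.0, 288.0], [354.0, 303.0], [391.0, 273.0], [404.0, 287.0], [332.0, 323.0], [438.0, 288.0]] [(347, 290), (347, 311), (393, 275), (404, 293), (335, 338), (437, 300)]
lid [2.58521991] [ 0.   0.7 -0.5  0.9 -1.2  0.9 -1.7 -2.3]
arbor/stand [ 0.521398   -0.27686001 -0.22812295] -13.070482091204466 [ 0.2 -0.  -0.  -0.5  0.8 -0.6 -1.1  0.5]
arbor/stand [ 0.52251896 -0.2769228  -0.24212743] -13.872879986802202 [-0.2 -0.1  0.1  0.1 -0.1  0.   0.1 -0. ]
[[249.0, 419.0], [321.0, 85.0], [116.0, 36.0], [40.0, 367.0]]
h0 [0.7562755  0.11384172 0.07      ]
h1 [0.75111817 0.00389536 0.07      ]
h2 [ 0.75544461 -0.1153106   0.07      ]
loupe [ 0.51873486 -0.47615601  0.01      ] wrench [0.49733316 0.46699113 0.005     ]
```

Call:
send_rows(
  steps=[
    [0.2,0.5,-0.5,0,0.018],
    [0.2,0.9,-1,0,0.018],
    [0.2,0.9,-1,0,0.018],
  ],
)

```text
t: 0.48
ee_pos: [0.2993, 0.4993, 0.231]
orientation: [[-0.971, 0.239, -0.0], [0.239, 0.971, -0.001], [0.0, -0.001, -1.0]]
contact_force: [0.2, 0.9, -0.4]
finger_gap: 0.0515
grasp_force: 0.0
```

Run:
```python
from h import *
import pickle
d=pickle.load(open("f0.pkl","rb")); T,S=d["top"],d["side"]
c=[.58123,.10318,.03328]
def pose(p,P):
    k,s=np.cos(p[2]),np.sin(p[2]); P=np.array(P,float)/1000
    return np.c_[p[0]+k*P[:,0]-s*P[:,1],p[1]+s*P[:,0]+k*P[:,1],P[:,2]]
def view(f,x0,y0,w,h,k,p):
    I=cv2.resize(f["img"][y0:y0+h,x0:x0+w],None,fx=k,fy=k,interpolation=cv2.INTER_CUBIC)
    for xs in (-46,66):
        q=[(xs-6,-27,37),(xs+6,-27,37),(xs+6,27,37),(xs-6,27,37)]
        u=((proj(f,pose(p,q))-[x0,y0]+.5)*k-.5).round().astype(int); cv2.polylines(I,[u],True,(0,0,255),1)
    q=[(-115,-76,48),(115,-76,48),(115,76,48),(-115,76,48)]
    u=((proj(f,pose(p,q))-[x0,y0]+.5)*k-.5).round().astype(int); cv2.polylines(I,[u],True,(0,255,0),1)
    return I
C=np.zeros((600,800,3),np.uint8)
a=view(T,200,168,56,72,6,c); C[:a.shape[0],:a.shape[1]]=a
b=view(S,190,158,92,62,5,c); C[:b.shape[0],340:340+b.shape[1]]=b
cv2.imwrite("pics/ov.png",C)
```

```text
(no output)
```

View pics/ov.png

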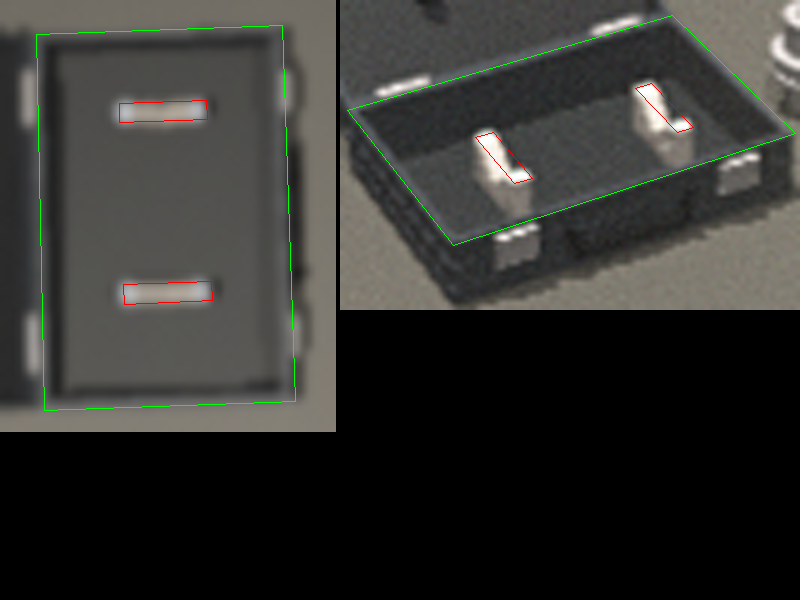

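The overlay matches in both views: red saddle outlines on the white saddle tops, green rim on the case rim. Next I move over the arbor.

Call:
send_rows(
  steps=[
    [0.2,0.45,-0.5,0,0],
    [0.2,0.9,-1,0,0],
    [0.2,0.9,-1,0,0],
  ],
)

```text
t: 0.85
ee_pos: [0.4075, 0.3793, 0.2312]
orientation: [[-0.971, 0.239, -0.0], [0.239, 0.971, -0.0], [0.0, -0.001, -1.0]]
contact_force: [-0.4, -0.8, 0.2]
finger_gap: 0.0512
grasp_force: 0.0
```

Call:
send_rows(
  steps=[
    [0.2,0.45,-0.5,0,0],
    [0.2,0.91,-1,0,0],
    [0.2,0.91,-1,0,0],
  ],
)

```text
t: 1.23
ee_pos: [0.5168, 0.2593, 0.2311]
orientation: [[-0.971, 0.239, -0.0], [0.239, 0.971, -0.0], [0.0, -0.0, -1.0]]
contact_force: [0.0, 0.1, -0.1]
finger_gap: 0.0509
grasp_force: 0.0
```

Call:
send_rows(
  steps=[
    [0.2,0,-0.5,0,0],
    [0.2,0,-1,0,0],
  ],
)

```text
t: 1.48
ee_pos: [0.5151, 0.1399, 0.2309]
orientation: [[-0.971, 0.238, -0.001], [0.238, 0.971, -0.0], [0.001, -0.0, -1.0]]
contact_force: [0.7, -0.6, 0.1]
finger_gap: 0.051
grasp_force: 0.0
```

Call:
send_rows(
  steps=[
    [0.2,0,-0.5,0,0],
    [0.2,0,-1,0,0],
  ],
)

```text
t: 1.72
ee_pos: [0.5149, 0.0198, 0.2312]
orientation: [[-0.971, 0.238, -0.0], [0.238, 0.971, 0.0], [0.0, -0.0, -1.0]]
contact_force: [1.3, 0.8, 0.2]
finger_gap: 0.0513
grasp_force: 0.0
```

Call:
send_rows(
  steps=[
    [0.2,0,-0.5,0,0],
    [0.2,0,-1,0,0],
  ],
)

```text
t: 1.98
ee_pos: [0.5149, -0.1003, 0.2313]
orientation: [[-0.971, 0.238, 0.0], [0.238, 0.971, 0.0], [0.0, 0.0, -1.0]]
contact_force: [0.8, 0.3, 0.4]
finger_gap: 0.0512
grasp_force: 0.0
```

Call:
send_rows(
  steps=[
    [0.2,0,-0.5,0,0],
    [0.2,0,-1,0,0],
    [0.2,0,-1,0,0],
    [0.2,0,-1,0,0],
  ],
)

```text
t: 2.48
ee_pos: [0.5148, -0.2183, 0.2309]
orientation: [[-0.971, 0.239, -0.001], [0.239, 0.971, 0.001], [0.001, 0.0, -1.0]]
contact_force: [-0.4, 0.3, 0.4]
finger_gap: 0.0516
grasp_force: 0.0
```

Call:
send_rows(
  steps=[
    [0.2,0.017,-0.475,0,0],
    [0.2,0.017,-0.475,-0.4,0],
    [0.2,0.017,-0.475,-0.8,0],
    [0.2,0.017,-0.475,-0.8,0],
    [0.2,0.017,-0.475,-0.8,0],
  ],
)

```text
t: 3.1
ee_pos: [0.5182, -0.2749, 0.1368]
orientation: [[-0.972, 0.237, 0.001], [0.237, 0.972, -0.0], [-0.001, -0.0, -1.0]]
contact_force: [1.1, 0.3, 0.4]
finger_gap: 0.0511
grasp_force: 0.0
```

Run:
```python
from h import *
a=grab("top")["img"][180:260,290:370]; b=grab("side")["img"][170:320,215:350]
C=np.zeros((600,800,3),np.uint8)
C[:400,:400]=cv2.resize(a,(400,400),interpolation=cv2.INTER_CUBIC); C[:444,400:800]=cv2.resize(b,(400,444),interpolation=cv2.INTER_CUBIC)
cv2.imwrite("pics/g1.png",C)
```

```text
(no output)
```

View pics/g1.png

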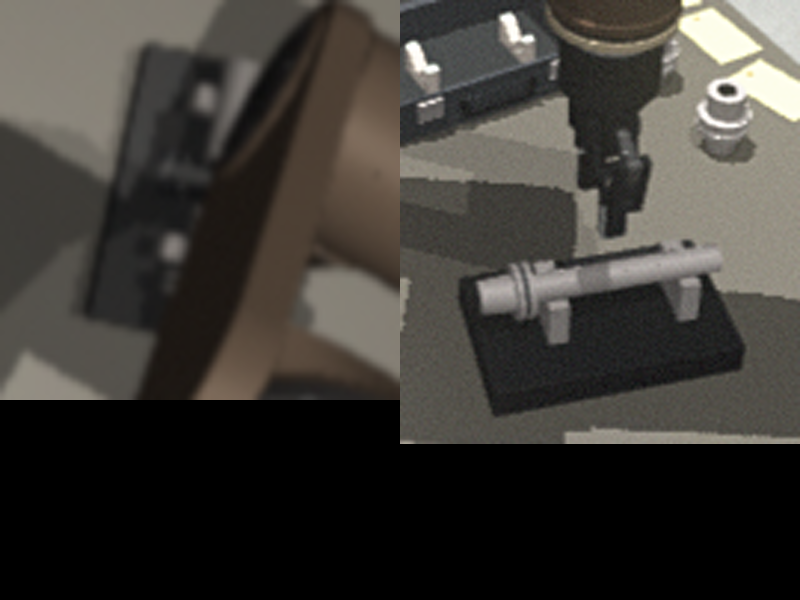

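The fingers hang over the bar between the V-blocks, about where intended. The gripper is near (615,200) and the bar near (600,275) in the side crop. I'll descend to z 0.050 and close.

Call:
send_rows(
  steps=[
    [0.2,0,0,-0.4,0],
    [0.2,0,0,-0.6,0],
    [0.2,0,0,-0.72,0],
    [0.2,0,0,-0.72,0],
    [0.2,0,0,-0.72,0],
  ],
)

```text
t: 3.82
ee_pos: [0.5181, -0.2758, 0.0501]
orientation: [[-0.971, 0.238, 0.002], [0.238, 0.971, -0.001], [-0.002, -0.001, -1.0]]
contact_force: [-0.3, 0.3, -0.5]
finger_gap: 0.051
grasp_force: 0.0
```

Call:
send_rows(
  steps=[
    [-0.2,0,0,0,0],
    [-0.4,0,0,0,0],
    [-0.6,0,0,0,0],
    [-1,0,0,0,0],
    [-1,0,0,0,0],
    [-1,0,0,0,0],
    [-1,0,0,0,0],
  ],
)

```text
t: 4.7
ee_pos: [0.5176, -0.277, 0.05]
orientation: [[-0.971, 0.238, 0.001], [0.238, 0.971, -0.002], [-0.002, -0.002, -1.0]]
contact_force: [-7.0, -12.2, 9.7]
finger_gap: 0.0223
grasp_force: 58.2
```

Call:
send_rows(
  steps=[
    [-1,0,0,0.05,0],
    [-1,0,0,0.12,0],
    [-1,0,0,0.25,0],
    [-1,0,0,0.25,0],
    [-1,0,0,0.25,0],
    [-1,0,0,0.25,0],
  ],
)

```text
t: 5.45
ee_pos: [0.517, -0.2752, 0.0785]
orientation: [[-0.971, 0.238, -0.001], [0.238, 0.971, 0.0], [0.001, 0.0, -1.0]]
contact_force: [0.4, -0.5, -8.6]
finger_gap: 0.022
grasp_force: 59.5
```

Call:
send_rows(
  steps=[
    [-1,0,0,0.3,0],
    [-1,0,0,0.7,0],
    [-1,0,0,1,0],
    [-1,0,0.3,1,0.04],
    [-1,0,0.6,1,0.087],
    [-1,0,1,1,0.087],
  ],
)

```text
t: 6.2
ee_pos: [0.5171, -0.1548, 0.1986]
orientation: [[-0.999, -0.034, -0.0], [-0.034, 0.999, -0.0], [0.0, -0.0, -1.0]]
contact_force: [-0.3, 1.1, -8.2]
finger_gap: 0.0222
grasp_force: 60.9
```

Call:
send_rows(
  steps=[
    [-1,0.15,0.4,0,0],
    [-1,0.3,0.8,0,0],
    [-1,0.46,1,0,0],
  ],
)

```text
t: 6.58
ee_pos: [0.5724, -0.0329, 0.1985]
orientation: [[-0.999, -0.035, -0.001], [-0.035, 0.999, 0.0], [0.001, 0.0, -1.0]]
contact_force: [0.1, -0.7, -9.7]
finger_gap: 0.0224
grasp_force: 61.1
```

Call:
send_rows(
  steps=[
    [-1,0,0.4,0,0],
    [-1,0,0.75,0,0],
    [-1,0,1,0,0],
    [-1,0,1,0,0],
    [-1,0,1,0,0],
    [-1,0,1,0,0],
  ],
)

```text
t: 7.32
ee_pos: [0.5725, 0.0838, 0.1987]
orientation: [[-0.999, -0.032, -0.0], [-0.032, 0.999, -0.0], [0.0, -0.0, -1.0]]
contact_force: [1.1, -0.0, -7.9]
finger_gap: 0.0225
grasp_force: 61.5
```

Run:
```python
from h import *
import pickle
T=grab("top");S=grab("side"); pickle.dump((T,S,sensors.observe()),open("f1.pkl","wb"))
print(sensors.observe()["ee_pos"])
a=T["img"][150:250,190:300]; b=S["img"][90:240,170:320]
C=np.zeros((600,800,3),np.uint8)
C[:300,:330]=cv2.resize(a,(330,300),interpolation=cv2.INTER_CUBIC); C[:450,340:790]=cv2.resize(b,(450,450),interpolation=cv2.INTER_CUBIC)
cv2.imwrite("pics/g2.png",C)
```

```text
[0.57251755 0.08380345 0.19881962]
```

View pics/g2.png

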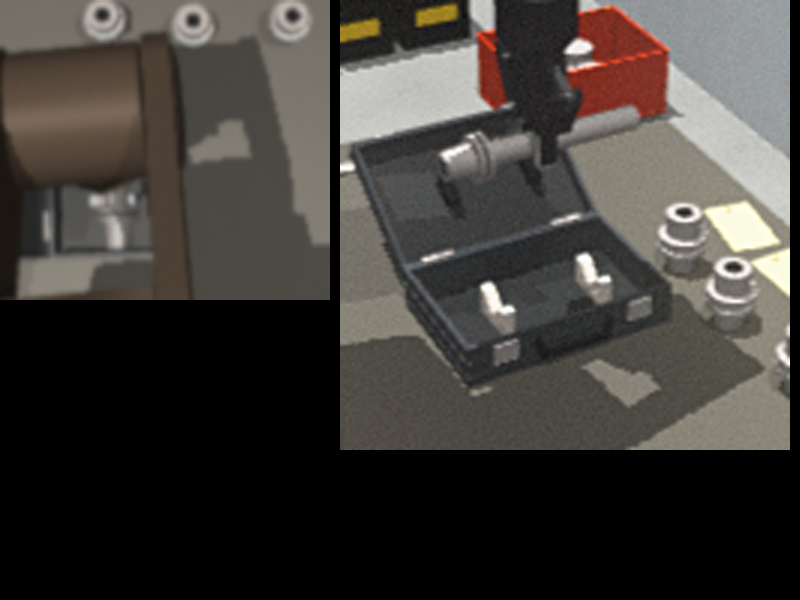

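Run:
```python
from h import *
import pickle
T,S,o=pickle.load(open("f1.pkl","rb")); p=o["ee_pos"]; th=.0333
n=np.array([-np.sin(th),np.cos(th),0]); ax=np.array([np.cos(th),np.sin(th),0])
for nm,u in (("shank",(445,163)),("flangeface",(488,153)),("tip",(635,119))):
    q=((u[0]-340+.5)/3-.5+170,(u[1]+.5)/3-.5+90)
    c,d=ray(S,*q); X=c+d*(n@(p-c))/(n@d); print(nm,((X-p)@ax*1000).round(1),(X[2]*1000).round(1))
for a in (-98,104,-70,-56):
  for off in (4,5.,8):
    X=p+ax*(a+off)/1000+[0,0,.019]; print(a,off,(proj(S,[X])[0]-[170,90]+.5)*3-.5+[340,0])
```

```text
shank -94.0 221.0
flangeface -50.8 219.7
tip 107.2 214.7
-98 4 [445.17621565 166.00510688]
-98 5.0 [446.1819505  165.74104816]
-98 8 [449.19520881 164.94990806]
104 4 [635.79444854 115.95771284]
104 5.0 [636.67929338 115.72539414]
104 8 [639.33057113 115.02929315]
-70 4 [473.09011451 158.67622824]
-70 5.0 [474.07766292 158.41694442]
-70 8 [477.03646845 157.64010107]
-56 4 [486.85774466 155.06149527]
-56 5.0 [487.83638429 154.80455047]
-56 8 [490.76851528 154.03471061]
```

Call:
send_rows(
  steps=[
    [-1,0.017,0.167,0,0],
    [-1,0.017,0.167,-0.4,0],
    [-1,0.017,0.167,-0.8,0],
    [-1,0.017,0.167,-1,0],
    [-1,0.017,0.167,-1,0],
    [-1,0.017,0.167,-1,0],
  ],
)

```text
t: 8.18
ee_pos: [0.5754, 0.105, 0.0799]
orientation: [[-0.999, -0.033, 0.001], [-0.033, 0.999, 0.0], [-0.001, 0.0, -1.0]]
contact_force: [0.7, -0.0, -8.7]
finger_gap: 0.0223
grasp_force: 61.3
```

Call:
send_rows(
  steps=[
    [-1,0,0,-0.1,0],
    [-1,0,0,-0.18,0],
    [-1,0,0,-0.25,0],
    [-1,0,0,-0.3,0],
    [-1,0,0,-0.33,0],
    [-1,0,0,-0.36,0],
    [-1,0,0,-0.36,0],
    [-1,0,0,-0.36,0],
  ],
)

```text
t: 9.18
ee_pos: [0.5747, 0.1046, 0.0358]
orientation: [[-0.999, -0.033, 0.0], [-0.033, 0.999, 0.0], [-0.0, 0.0, -1.0]]
contact_force: [-0.0, -0.3, -8.3]
finger_gap: 0.0223
grasp_force: 61.7
```

Call:
send_rows(
  steps=[
    [-1,0,-0.007,-0.04,0],
    [-1,0,-0.007,-0.08,0],
    [-1,0,-0.007,-0.1,0],
    [-1,0,-0.007,-0.115,0],
    [-1,0,-0.007,-0.13,0],
    [-1,0,-0.007,-0.13,0],
  ],
)

```text
t: 9.93
ee_pos: [0.5745, 0.1038, 0.02]
orientation: [[-0.999, -0.033, -0.0], [-0.033, 0.999, -0.0], [0.0, -0.0, -1.0]]
contact_force: [0.5, 0.0, -8.6]
finger_gap: 0.0221
grasp_force: 61.7
```

Call:
send_rows(
  steps=[
    [-1,0,0,-0.007,0],
    [-1,0,0,-0.014,0],
    [-1,0,0,-0.02,0],
    [-1,0,0,-0.02,0],
  ],
)

```text
t: 10.42
ee_pos: [0.5746, 0.1038, 0.0177]
orientation: [[-0.999, -0.033, -0.0], [-0.033, 0.999, 0.0], [0.0, 0.0, -1.0]]
contact_force: [-0.7, 0.6, -8.0]
finger_gap: 0.0227
grasp_force: 61.7
```

Call:
send_rows(
  steps=[
    [-1,0,0,-0.007,0],
    [-1,0,0,-0.012,0],
    [-1,0,0,-0.012,0],
    [-1,0,0,-0.012,0],
  ],
)

```text
t: 10.92
ee_pos: [0.5748, 0.1038, 0.0172]
orientation: [[-0.999, -0.033, 0.001], [-0.033, 0.999, 0.0], [-0.001, 0.0, -1.0]]
contact_force: [-4.7, -1.1, 11.3]
finger_gap: 0.0217
grasp_force: 63.8
```

Call:
send_rows(
  steps=[
    [-0.4,0,0,0,0],
    [-0.3,0,0,0,0],
    [-0.2,0,0,0,0],
    [0,0,0,0,0],
    [0.2,0,0,0,0],
    [0.2,0,0,0,0],
  ],
)

```text
t: 11.68
ee_pos: [0.5745, 0.1038, 0.0162]
orientation: [[-0.999, -0.033, -0.0], [-0.033, 0.999, -0.0], [0.0, -0.0, -1.0]]
contact_force: [0.4, -0.5, 0.3]
finger_gap: 0.0513
grasp_force: 0.0
```

Call:
send_rows(
  steps=[
    [0.2,0,0,0.2,0],
    [0.2,0,0,0.5,0],
    [0.2,0,0,1,0],
    [0.2,0,0,1,0],
    [0.2,0,0,1,0],
  ],
)

```text
t: 12.3
ee_pos: [0.5744, 0.1038, 0.1363]
orientation: [[-0.999, -0.033, 0.0], [-0.033, 0.999, 0.0], [-0.0, 0.0, -1.0]]
contact_force: [-0.4, 0.8, -0.7]
finger_gap: 0.0516
grasp_force: 0.0
```

Call:
send_rows(
  steps=[
    [-0.5,0,-0.5,0.5,0],
    [-1,0,-1,0.5,0],
    [-1,0,-1,0.5,0],
    [-1,0,-1,0.5,0],
  ],
)

```text
t: 12.8
ee_pos: [0.5739, -0.0169, 0.1951]
orientation: [[-1.0, -0.031, -0.002], [-0.031, 1.0, 0.0], [0.002, 0.0, -1.0]]
contact_force: [0.2, 0.2, -0.2]
finger_gap: 0.0003
grasp_force: 0.0
```

Call:
send_rows(
  steps=[
    [-1,-0.2,-0.5,0,0],
    [-1,-0.4,-1,0,0],
    [-1,-0.4,-1,0,0],
    [-1,-0.4,-1,0,0],
  ],
)

```text
t: 13.3
ee_pos: [0.5264, -0.1353, 0.1954]
orientation: [[-0.999, -0.033, -0.001], [-0.033, 0.999, 0.001], [0.001, 0.001, -1.0]]
contact_force: [0.3, 0.6, 0.2]
finger_gap: 0.0
grasp_force: 0.0
```

Run:
```python
from h import *
import pickle
T=grab("top");S=grab("side"); pickle.dump((T,S),open("f2.pkl","wb"))
a=T["img"][165:240,155:255]; b=S["img"][115:220,170:290]
C=np.zeros((600,800,3),np.uint8)
C[:300,:400]=cv2.resize(a,(400,300),interpolation=cv2.INTER_CUBIC); C[:350,400:800]=cv2.resize(b,(400,350),interpolation=cv2.INTER_CUBIC)
cv2.imwrite("pics/g3.png",C)
```

```text
(no output)
```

View pics/g3.png

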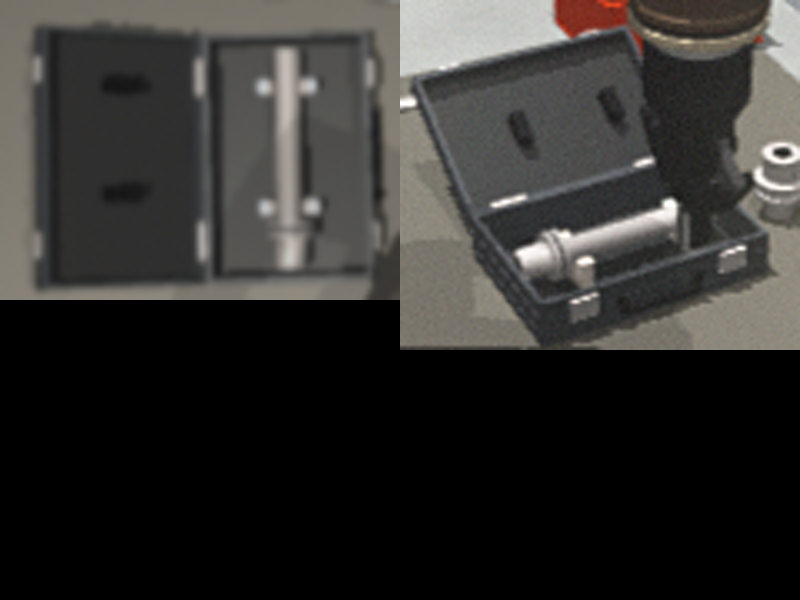

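Arbor seated: the bar lies in both saddles and the flange and shank are in the long bay. Next I go over and behind the lid with the fingers shut.

Call:
send_rows(
  steps=[
    [-1,0.2,0.5,0.1,0],
    [-1,0.4,1,0.2,0],
    [-1,0.4,1,0.2,0],
  ],
)

```text
t: 13.78
ee_pos: [0.5762, -0.0112, 0.2208]
orientation: [[-0.999, -0.038, 0.002], [-0.038, 0.999, 0.001], [-0.002, 0.001, -1.0]]
contact_force: [0.6, -0.4, -0.5]
finger_gap: -0.0002
grasp_force: 0.0
```

Call:
send_rows(
  steps=[
    [-1,0,0.5,0,0],
    [-1,0,1,0,0],
  ],
)

```text
t: 14.02
ee_pos: [0.5742, 0.1059, 0.2199]
orientation: [[-0.999, -0.033, -0.0], [-0.033, 0.999, -0.0], [0.0, -0.0, -1.0]]
contact_force: [0.9, 0.0, 0.2]
finger_gap: 0.0002
grasp_force: 0.0
```

Call:
send_rows(
  steps=[
    [-1,0,0.5,0,0],
    [-1,0,1,0,0],
  ],
)

```text
t: 14.28
ee_pos: [0.5738, 0.2265, 0.2199]
orientation: [[-0.999, -0.034, -0.0], [-0.034, 0.999, -0.0], [0.0, -0.0, -1.0]]
contact_force: [-0.9, -0.1, 0.2]
finger_gap: 0.0001
grasp_force: 0.0
```

Call:
send_rows(
  steps=[
    [-1,0,0.5,0,0],
    [-1,0,1,0,0],
    [-1,0,1,0,0],
    [-1,0,1,0,0],
  ],
)

```text
t: 14.78
ee_pos: [0.5737, 0.344, 0.2196]
orientation: [[-0.999, -0.035, -0.001], [-0.035, 0.999, -0.001], [0.001, -0.001, -1.0]]
contact_force: [0.3, -0.9, -0.1]
finger_gap: 0.0001
grasp_force: 0.0
```

```bash
cat > lid.py <<'E'
from h import *
import sys
c=np.array([.5815,.1038]);a=.0333
def tcp(th):
    k,s=np.cos(th),np.sin(th)
    y=76-152*k+24*s;z=48+152*s+24*k-22
    if th<np.pi/2: y=76-130*k+24*s;z=48+130*s+24*k
    y+=14.5
    return np.array([c[0]-np.sin(a)*y/1000,c[1]+np.cos(a)*y/1000,z/1000])
if __name__=="__main__":
    for th in np.arange(2.585,-.01,-.2585): print(round(th,3),tcp(th).round(4))
    print(sensors.observe()["ee_pos"])
E
python3 lid.py
```

```text
2.585 [0.5738 0.3359 0.0859]
2.326 [0.5744 0.3159 0.1202]
2.068 [0.5754 0.2878 0.1481]
1.809 [0.5765 0.2535 0.168 ]
1.551 [0.5778 0.2157 0.1784]
1.292 [0.5789 0.1816 0.1796]
1.034 [0.58   0.1484 0.172 ]
0.775 [0.581  0.1183 0.1561]
0.517 [0.5819 0.0932 0.1331]
0.258 [0.5825 0.0748 0.1044]
-0.0 [0.5828 0.0643 0.072 ]
[0.57371154 0.34404836 0.21955326]
```

Call:
send_rows(
  steps=[
    [-1,0,0.15,0,0],
    [-1,0,0.15,-0.4,0],
    [-1,0,0.15,-0.8,0],
    [-1,0,0.15,-1,0],
    [-1,0,0.15,-1,0],
    [-1,0,0.15,-1,0],
  ],
)

```text
t: 15.52
ee_pos: [0.5754, 0.362, 0.1015]
orientation: [[-0.999, -0.032, 0.001], [-0.032, 0.999, 0.001], [-0.001, 0.001, -1.0]]
contact_force: [1.3, -0.3, 0.1]
finger_gap: -0.0
grasp_force: 0.0
```

Call:
send_rows(
  steps=[
    [-1,0,-0.05,-0.1,0],
    [-1,0,-0.1,-0.11,0],
    [-1,0,-0.15,-0.11,0],
    [-1,0,-0.2,-0.11,0],
    [-1,0,-0.2,-0.11,0],
  ],
)

```text
t: 16.15
ee_pos: [0.5747, 0.3373, 0.0873]
orientation: [[-0.999, -0.032, 0.0], [-0.032, 0.999, 0.0], [-0.0, 0.0, -1.0]]
contact_force: [0.1, -0.3, -0.5]
finger_gap: 0.0002
grasp_force: 0.0
```

Call:
send_rows(
  steps=[
    [-1,0,-0.04,0.06,0],
    [-1,0,-0.08,0.13,0],
    [-1,0,-0.13,0.2,0],
    [-1,0,-0.18,0.275,0],
    [-1,0,-0.18,0.275,0],
  ],
)

```text
t: 16.77
ee_pos: [0.5751, 0.3164, 0.1215]
orientation: [[-0.999, -0.033, 0.002], [-0.033, 0.999, 0.001], [-0.002, 0.001, -1.0]]
contact_force: [0.4, 2.1, 2.2]
finger_gap: 0.0
grasp_force: 1.3
```

Call:
send_rows(
  steps=[
    [-1,0,-0.06,0.06,0],
    [-1,0,-0.12,0.11,0],
    [-1,0,-0.18,0.17,0],
    [-1,0,-0.24,0.22,0],
    [-1,0,-0.31,0.265,0],
    [-1,0,-0.38,0.31,0],
    [-1,0,-0.45,0.35,0],
    [-1,0,-0.525,0.39,0],
    [-1,0,-0.525,0.39,0],
  ],
)

```text
t: 17.9
ee_pos: [0.5748, 0.2528, 0.1672]
orientation: [[-0.999, -0.033, 0.001], [-0.033, 0.999, -0.0], [-0.001, -0.0, -1.0]]
contact_force: [-0.0, 1.2, -0.6]
finger_gap: -0.0002
grasp_force: 0.0
```

Call:
send_rows(
  steps=[
    [-1,0,-0.08,0.03,0],
    [-1,0,-0.16,0.055,0],
    [-1,0,-0.24,0.075,0],
    [-1,0,-0.315,0.085,0],
  ],
)

```text
t: 18.4
ee_pos: [0.5746, 0.2147, 0.1773]
orientation: [[-0.999, -0.033, 0.0], [-0.033, 0.999, 0.0], [-0.0, 0.0, -1.0]]
contact_force: [1.3, 2.3, 1.5]
finger_gap: -0.0001
grasp_force: 1.7
```

Call:
send_rows(
  steps=[
    [-1,0,-0.07,0.007,0],
    [-1,0,-0.14,0.01,0],
    [-1,0,-0.21,0.01,0],
    [-1,0.01,-0.284,0.01,0],
    [-1,0.01,-0.355,-0.002,0],
    [-1,0.01,-0.425,-0.015,0],
    [-1,0.02,-0.495,-0.032,0],
    [-1,0.02,-0.56,-0.053,0],
  ],
)

```text
t: 19.4
ee_pos: [0.5769, 0.1476, 0.1705]
orientation: [[-0.999, -0.033, -0.0], [-0.033, 0.999, -0.0], [0.0, -0.0, -1.0]]
contact_force: [-0.9, 2.0, 2.8]
finger_gap: 0.0003
grasp_force: 1.5
```

Call:
send_rows(
  steps=[
    [-1,0,-0.065,-0.03,0],
    [-1,0,-0.13,-0.06,0],
    [-1,0,-0.19,-0.095,0],
    [-1,0,-0.25,-0.13,0],
    [-1,0,-0.305,-0.175,0],
    [-1,0,-0.36,-0.22,0],
    [-1,0,-0.41,-0.27,0],
    [-1,0,-0.46,-0.325,0],
    [-1,0,-0.5,-0.38,0],
    [-1,0,-0.54,-0.44,0],
    [-1,0,-0.58,-0.5,0],
    [-1,0,-0.613,-0.56,0],
  ],
)

```text
t: 20.9
ee_pos: [0.577, 0.0744, 0.103]
orientation: [[-0.999, -0.033, 0.0], [-0.033, 0.999, 0.0], [-0.0, 0.0, -1.0]]
contact_force: [0.4, 1.3, 1.7]
finger_gap: 0.0001
grasp_force: 0.9
```

Call:
send_rows(
  steps=[
    [-1,0,-0.015,-0.04,0],
    [-1,0,-0.03,-0.08,0],
    [-1,0,-0.045,-0.12,0],
    [-1,0,-0.06,-0.155,0],
    [-1,0,-0.07,-0.19,0],
    [-1,0,-0.08,-0.215,0],
    [-1,0,-0.087,-0.235,0],
  ],
)

```text
t: 21.78
ee_pos: [0.5769, 0.0642, 0.0751]
orientation: [[-0.999, -0.033, -0.0], [-0.033, 0.999, 0.0], [0.0, 0.0, -1.0]]
contact_force: [0.3, 2.4, 0.9]
finger_gap: -0.0001
grasp_force: 0.8
```

Call:
send_rows(
  steps=[
    [-1,0,0,-0.01,0],
    [-1,0,0,-0.02,0],
    [-1,0,0,-0.025,0],
    [-1,0,0,-0.03,0],
  ],
)

```text
t: 22.28
ee_pos: [0.577, 0.0641, 0.0719]
orientation: [[-0.999, -0.033, 0.0], [-0.033, 0.999, -0.0], [-0.0, -0.0, -1.0]]
contact_force: [-3.2, -2.5, 15.1]
finger_gap: 0.0006
grasp_force: 7.5
```

Call:
send_rows(
  steps=[
    [-1,0,0,0.05,0],
    [-1,0,0,0.4,0],
    [-1,0,0,0.8,0],
    [-1,0,-0.4,1,0],
    [-1,0,-0.8,1,0],
    [-1,0,-1,1,0],
  ],
)

```text
t: 23.02
ee_pos: [0.577, -0.0578, 0.1925]
orientation: [[-0.999, -0.032, 0.001], [-0.032, 0.999, -0.0], [-0.001, -0.0, -1.0]]
contact_force: [0.3, 0.9, 0.2]
finger_gap: -0.0002
grasp_force: 0.0
```

Call:
send_rows(
  steps=[
    [-1,-0.3,-0.5,0,0],
    [-1,-0.5,-1,0,0],
    [-1,-0.5,-1,0,0],
    [-1,-0.5,-1,0,0],
  ],
)

```text
t: 23.52
ee_pos: [0.5169, -0.1762, 0.1919]
orientation: [[-1.0, -0.031, 0.0], [-0.031, 1.0, 0.0], [-0.0, 0.0, -1.0]]
contact_force: [0.2, 0.5, 0.2]
finger_gap: -0.0003
grasp_force: 0.0
```

Run:
```python
from h import *
from lid import c,a
T=grab("top");S=grab("side")
def view(f,x0,y0,w,h,k):
    I=cv2.resize(f["img"][y0:y0+h,x0:x0+w],None,fx=k,fy=k,interpolation=cv2.INTER_CUBIC)
    q=np.array([(-115,-76,72),(115,-76,72),(115,76,72),(-115,76,72)])/1000
    R=np.array([[np.cos(a),-np.sin(a)],[np.sin(a),np.cos(a)]]); q[:,:2]=q[:,:2]@R.T+c
    u=((proj(f,q)-[x0,y0]+.5)*k-.5).round().astype(int); cv2.polylines(I,[u],True,(0,255,0),1); return I
C=np.zeros((600,800,3),np.uint8)
A=view(T,180,140,110,100,3); B=view(S,160,130,150,110,3)
C[:A.shape[0],:A.shape[1]]=A; C[:B.shape[0],340:340+B.shape[1]]=B
cv2.imwrite("pics/end.png",C)
```

```text
(no output)
```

View pics/end.png

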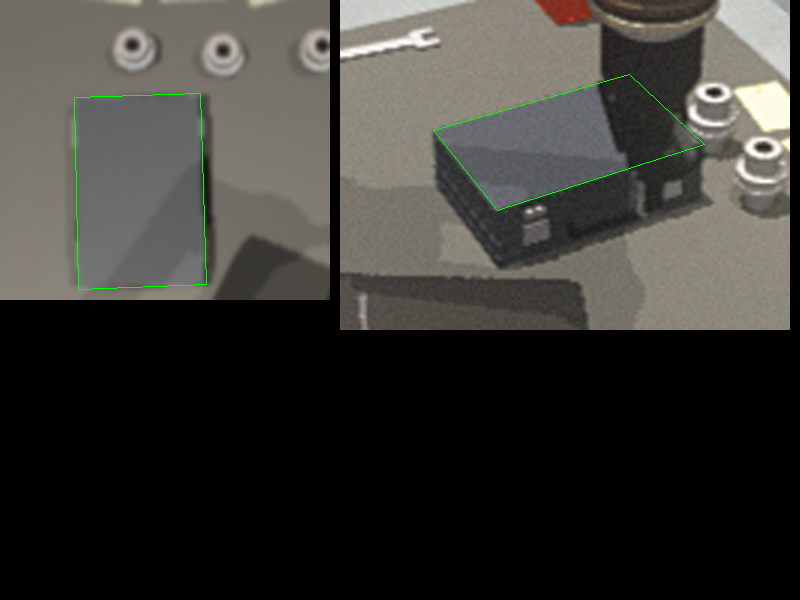

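The lid top matches the predicted closed outline (72 mm height) in both views, and the tool holders and wrench in these crops look unmoved.

```bash
python3 -c "
from station import env
print(env.sign_off())"
```

```text
the job is handed in; nothing more can be done
None
```

The arbor is seated in both V-saddles with its flange and shank in the long bay, the lid is fully closed over it (checked in both camera views), and the job was handed in at about 24 s; the sign-off gave no verdict.

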